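# Ready a patina trial: mix the vial, hold the coupon's label under the magnifier

## Task

Get a patina trial ready for the smith who sits across the bench: press the green-capped vial, held upright, down into the touch mixer's rubber cup until the cup is fully depressed, keep it there for a good second, and stand the vial back in its place in the rack. Then take the copper test coupon by its plain end and hold it out to him under the magnifier, level and label up, with the frosted, notched end pointing at the magnifier and its label at the lens's focus. Finish while holding it there, without letting go, and leave the other vials, coupons, tools and the magnifier alone.

Things in the scene. Friction and masses are not known exactly. Their poses are not given: they have to be found in the camera images.
- vial_green: The green-capped vial, 28 mm in diameter (glass up to 62 mm), 85 mm tall with its 25 mm cap, about 0.07 kg, standing in one of the rack's three holes. Origin: centre of its underside; z up along the vial.
- vial_black: A bystander: the black-capped vial, 28 mm in diameter (glass up to 62 mm), 85 mm tall with its 25 mm cap, about 0.07 kg, standing in one of the rack's three holes. Origin: centre of its underside; z up along the vial.
- vial_orange: A bystander: the orange-capped vial, 28 mm in diameter (glass up to 62 mm), 85 mm tall with its 25 mm cap, about 0.07 kg, standing in one of the rack's three holes. Origin: centre of its underside; z up along the vial.
- rack: Fixed light wooden vial rack, 54 (x) x 136 (y) x 36 mm high. Origin: centre of its underside; z up. Three holes, 34 mm wide and 26 mm deep (floor 10 mm above the table), along its y axis at y = -44, 0 and +44 mm; the vials are shuffled among them, one in each, their tops 95 mm above the table. The fingers have room when they close along the rack's x axis, above the rack.
- mixer: Fixed white and grey touch mixer, 130 (x) x 100 (y) mm, housing 88 mm high, with a black rubber cup above it on its vertical axis. Origin: centre of its underside; z up.
- cup_seat (a point): Centre of the floor inside the mixer's rubber cup (moves down with it), 104 mm above the table when up. The cup's rim is 8 mm above this point; its floor is about 34 mm wide and its mouth about 44 mm.
- mixer_cup (a joint): How far the mixer's sprung cup is pressed down: 0 = up, 0.006 m = fully down at its stop. The spring needs about 4 N to start and 8 N at the stop. It springs back up when let go.
- coupon_copper: The copper test coupon, 100 x 30 x 6 mm, about 0.15 kg, lying flat, label up: plain metal, but for a pale frosted end 30 mm long with a white label of black bars on its upper face and one corner cut out (8 x 8 mm notch). Origin: centre of its underside; x along its length towards the frosted end (plain metal from x = -50 to +20 mm, frosted from +20 to +50 mm); z out of the label face. The notch is at the +x, +y corner. It may lie at any yaw.
- label (a point): Middle of the frosted end on the label face of the copper coupon: 35 mm from the coupon's origin along its x, 6 mm up.
- plain_end (a point): Middle of the end face of the copper coupon's plain end: 50 mm from its origin along -x, 3 mm up.
- notch (a point): Middle of the cut-out corner of the copper coupon: x = 46, y = 11, z = 6 mm in its frame.
- coupon_brass: A bystander: the brass test coupon, 100 x 30 x 6 mm, about 0.15 kg, lying flat, label up: plain metal, but for a pale frosted end 30 mm long with a white label of black bars on its upper face and one corner cut out (8 x 8 mm notch). Origin and axes as for the copper coupon.
- coupon_steel: A bystander: the steel test coupon, 100 x 30 x 6 mm, about 0.15 kg, lying flat, label up: plain metal, but for a pale frosted end 30 mm long with a white label of black bars on its upper face and one corner cut out (8 x 8 mm notch). Origin and axes as for the copper coupon.
- magnifier: Fixed bench magnifier: dark round base 150 mm wide, its centre 60 mm towards +x from the origin, gooseneck on its far side, white ring-light head 124 mm wide, 22 mm thick. Origin: on the table under the lens's centre; z up; x level, away from the robot. The head is 270 mm up and leans 45 degrees, lower edge far: the smith looks down through it towards -x. Its near upper edge reaches x = -52, z = 322 mm.
- lens (a point): Centre of the magnifier's lens, which is 100 mm wide.
- focus (a point): The lens's focus, a point in free air 150 mm from the lens's centre along its axis, on the robot's side and below: x = -106, z = 164 mm in the magnifier's frame.
- hammer: A bystander: ball-peen hammer, wooden handle, 270 mm long, lying on its side. Origin: on the table under the handle's middle; x along the handle towards the head.
- bowl: A bystander: hammered copper bowl, 124 mm wide, 48 mm high. Origin: centre of its underside.

How it is judged:
By the outcome, as a careful person would: the job done as asked, in the order asked, and still so for the second after the job is handed in, while the arm keeps its last pose, push and grip.
It also fails if it takes over 70 s, if anything falls off the work surface, if the arm or the gripper's body presses on something with over 40 N, if the wrist force passes 120 N, or if a joint passes its speed limit or range.

## Robot

A 6-joint arm with a two-finger parallel gripper is mounted at the origin on the work surface. World frame = base frame: x ahead of the robot, y to its left, z up, the work surface at z = 0. Lengths are in mm, angles in rad, forces in N, time in s.
With the tool pointing down it reaches from about 300 to 875 mm from the base axis. Payload 6.4 kg.
Tool frame: the origin (TCP) lies midway between the tips of the shut fingers; the grasp point (between the pads) lies 19 mm behind it; z points along the fingers, y is the line along which they close (so a half turn about z gives the same grasp; the last joint's range is limited). The gripper opens to 85 mm and grips with 20 to 120 N. Pads are 22 mm wide; open, the fingers measure 114 mm over their backs; the gripper's body (76 mm by 85 mm) begins 54 mm behind the grasp point. The pads swing forward as they close: fully open they stand 13 mm farther back than shut.
Start: joints at [-1.435, 0.181, 1.607, -0, 1.354, -0.206], TCP at [192.747, -541.747, 231.288] pointing down, gripper open.
Joint ranges: [-2.99, 2.99], [-0.89, 2.07], [0.3, 2.58], [-1.14, 4.28], [0, 2.63], [-3.12, 3.12]. Speed limits (rad/s): [2.57, 2.57, 3.01, 3.14, 3.14, 3.14].

## Interface

Orientations are given as a unit quaternion [x, y, z, w].
In Python, from rig import read_state, grab_frame, finish_job gives the robot as it stands.
- The arm moves only by the shell command python3 -m crank 'ROWS' [FORCE]. ROWS is JSON, a list of rows, each a list of 7 numbers: the shift along the tool's x, y, z in m, then the turn, a rotation vector about the tool's x, y, z in degrees, then the finger opening in m, from 0 to 0.0854. A call has 1 to 20 rows; each row shifts and turns the commanded pose from where the row before left it, along the tool's axes as they then stand; what a row does not reach is not made up. A row lasts 1/10 s, in which the tool goes at most 50 mm and 8.59 degrees, less where a joint would pass 70% of its speed; a pose out of reach is approached as far as the arm can. A call with a gripper value outside its range is refused whole. The fingers move at their own pace and stop on an object; FORCE is the grip in N (left out, the last holds). Time passes only in rows, so rows that do not move let the fingers close. It gives the time, the measured TCP pose, the force, the opening and the grip force at its end, in the units of the state.
- read_state(): the state, without advancing time (a new reading comes with each control period).
- grab_frame(name): name is "side" or "top"; returns a dict with "color" (384x512x3 uint8, red, green, blue), "range_z" (384x512 float32, mm along the optical axis (not along the pixel's ray), 0 where there is no reading), "fx", "fy", "cx", "cy" (pixels), "camera_from_world" (4x4, takes a point from world to camera coordinates). Camera axes: x right, y up, looking along -z (the intrinsics and any distortion apply to the point x, -y, -z); pixel columns grow to the right and rows downward; lengths in mm; the calibration is good to about 2 mm. A picture is of the moment at which its call begins.
- finish_job(): hands the job in; it is judged then, once.
The state is a dict: "clock": time; "q": joint angles; "qvel": joint speeds; "tau": joint torques, N m; "position": TCP position; "ee_rot": TCP orientation; "force": force on the tool from outside, world axes, zero at the start; "torque": the same for the moment, N m; "finger_gap": finger opening in mm; "finger_force": force on a finger pad.
Only numpy, scipy, OpenCV 4.12 (cv2) and the standard library are available. Lean on these libraries where they do the work, as an engineer would, in place of code of your own. Each camera call takes 0.05 s, during which the arm holds its last target. There are 200 camera calls.

## Working session

There is one attempt and no reset: what is moved stays moved. The work goes in short steps, Python scripts to look and compute and a shell command to move; the robot and the scene stay as the last step left them, time stands still between calls to the robot, and variables do not carry over. Pictures are saved under pics/ and viewed, at most 10 in all, crops included, and the job is handed in when it is done.

```bash
ls; mkdir -p pics
cat > h.py <<'E'
import numpy as np,cv2
from rig import read_state,grab_frame
def world(f):
    z=f["range_z"].astype(float);h,w=z.shape
    u,v=np.meshgrid(np.arange(w),np.arange(h))
    P=np.stack([(u-f["cx"])/f["fx"]*z,-(v-f["cy"])/f["fy"]*z,-z,np.ones_like(z)],-1)
    W=P@np.linalg.inv(f["camera_from_world"]).T
    W=W[...,:3];W[z==0]=np.nan
    return W
def ray(f,u,v,h):
    M=np.linalg.inv(f["camera_from_world"]);d=M[:3,:3]@np.array([(u-f["cx"])/f["fx"],-(v-f["cy"])/f["fy"],-1]);o=M[:3,3]
    return o+d*(h-o[2])/d[2]
E
python3 - <<'E'
from h import *
for n in("top","side"):
    f=grab_frame(n);cv2.imwrite(f"pics/{n}1.png",cv2.resize(f["color"][...,::-1],(800,600)))
    np.savez(f"{n}1.npz",**f)
    print(n,f["fx"],f["cx"],f["cy"],np.linalg.inv(f["camera_from_world"])[:3].round(2).tolist(),[k for k in f])
print(read_state())
E
```

```text
pics
top 354.30675493282246 256.28145636136895 195.84495761398185 [[-0.01, 0.99, -0.12, 421.3], [-1.0, -0.01, 0.0, -5.25], [0.0, 0.12, 0.99, 1267.26]] ['color', 'range_z', 'fx', 'fy', 'cx', 'cy', 'camera_from_world']
side 425.0705331374972 255.17428891409136 191.87491525545315 [[-0.89, 0.33, -0.32, 208.23], [-0.46, -0.64, 0.62, 677.82], [-0.01, 0.7, 0.72, 980.05]] ['color', 'range_z', 'fx', 'fy', 'cx', 'cy', 'camera_from_world']
{'clock': 0.1, 'q': array([-1.43530803e+00,  1.81443320e-01,  1.60789936e+00, -4.62925712e-05,
        1.35380854e+00, -2.06300132e-01]), 'qvel': array([-0.0008388 , -0.00294332, -0.00207808, -0.00052989,  0.00246655,
       -0.00133151]), 'tau': array([ 1.26729028e-04, -4.45882308e+01, -3.52239382e+01, -1.89995385e-04,
        4.07593354e-03,  3.38127597e-05]), 'position': array([ 192.65839871, -541.23750079,  230.4916004 ]), 'ee_rot': array([ 9.85431937e-01,  1.70068483e-01,  4.99995327e-06, -7.79593150e-04]), 'force': array([0.96219296, 1.12953289, 0.00365844]), 'torque': array([-0.06667853, -0.02276488, -0.03717303]), 'finger_force': 0.0, 'finger_gap': 85.02381968385956}
```

View pics/top1.png

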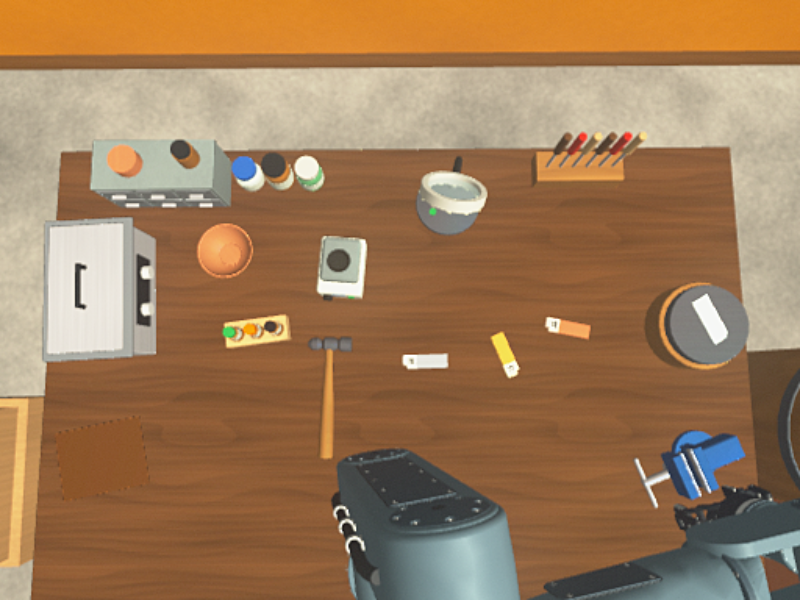

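View pics/side1.png

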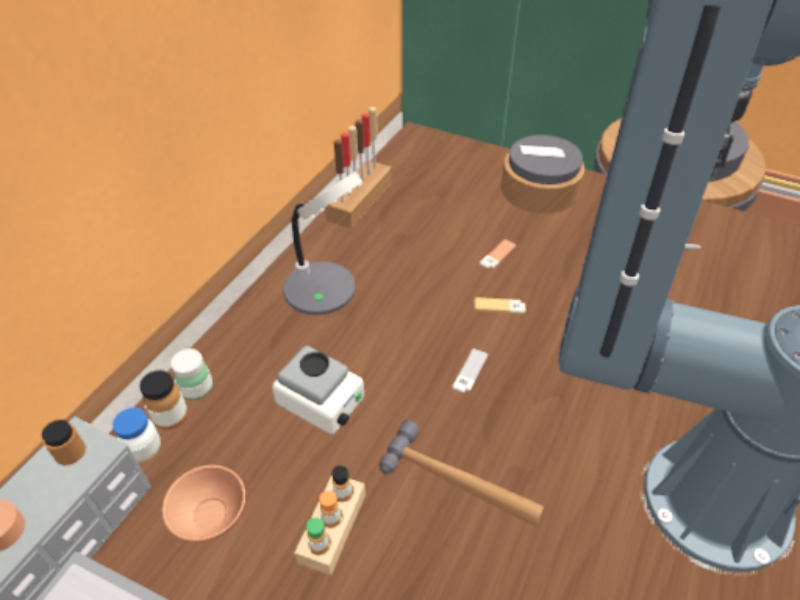

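The top view (800x600) shows the green cap at (230,331) in the rack's left hole, the cup at (339,260), the copper coupon at (568,328) with its label to the left (+y), and the magnifier head at (452,195). The side view shows the same layout, with the green vial at (316,535) and the base at (320,287).

```bash
cat > m1.py <<'E'
from h import *
def blob(m,roi):
    k=np.zeros(m.shape,np.uint8);x0,y0,x1,y1=roi;k[y0:y1,x0:x1]=m[y0:y1,x0:x1]*255
    c=max(cv2.findContours(k,0,2)[0],key=cv2.contourArea);return c
s=.64
def R(*a): return [int(x*s) for x in a]
for n in("top","side"):
    f=dict(np.load(f"{n}1.npz"));W=world(f);hsv=cv2.cvtColor(f["color"],cv2.COLOR_RGB2HSV).astype(int);H,S,V=[hsv[...,i] for i in range(3)]
    rois=dict(top=dict(cap=R(215,315,245,350),cup=R(322,242,356,278),cop=R(540,310,600,345)),side=dict(cap=R(295,510,335,550),cup=R(295,345,335,380),cop=R(470,230,525,275)))[n]
    masks=dict(cap=(H>45)&(H<80)&(S>120),cup=(V<70),cop=(H<15)&(S>90)&(V>150)|((S<90)&(V>150)))
    for k,h in(("cap",95),("cup",112),("cop",6)):
        try:c=blob(masks[k],rois[k])
        except Exception as e: print(n,k,"none");continue
        m=np.zeros(H.shape,np.uint8);cv2.drawContours(m,[c],-1,1,-1);w=W[m>0]
        px=c.reshape(-1,2);mu=np.argwhere(m)[:,::-1].mean(0)
        print(n,k,"area",m.sum(),"px",mu.round(1),"ray",ray(f,*mu,h).round(1),"depth med",np.nanmedian(w,0).round(1),"zmax",np.nanpercentile(w[:,2],95).round(1))
        if k=="cap":
            t=w[w[:,2]>88];print("  captop",t.mean(0).round(1),len(t))
        if k=="cop":
            p=np.array([ray(f,*q,6)[:2] for q in np.argwhere(m)[:,::-1]]);r=cv2.minAreaRect(p.astype(np.float32));print("  rect",r)
            white=(S<90)&(V>150)&(m>0);q=np.array([ray(f,*q,6)[:2] for q in np.argwhere(white)[:,::-1]]);print("  pale",q.mean(0),"all",p.mean(0))
    # rack top: height band
    if n=="top":
        z=W[...,2];
        reg=np.zeros(z.shape,bool);x0,y0,x1,y1=R(215,308,297,352);reg[y0:y1,x0:x1]=1
        p=W[reg&(abs(z-36)<8)][:,:2];r=cv2.minAreaRect(p.astype(np.float32));print("rack",r,len(p))
    # magnifier
    reg=np.zeros(H.shape,bool);x0,y0,x1,y1=R(405,140,500,245) if n=="top" else R(270,160,385,320);reg[y0:y1,x0:x1]=1
    w=W[reg];hd=w[(w[:,2]>200)&(w[:,2]<340)];print(n,"head",hd.mean(0).round(1),hd.min(0).round(1),hd.max(0).round(1),len(hd))
    b=w[(w[:,2]>8)&(w[:,2]<40)];r=cv2.minEnclosingCircle(b[:,:2].astype(np.float32));print("base",r,len(b))
    A=np.c_[hd[:,:2],np.ones(len(hd))];print("plane",np.linalg.lstsq(A,hd[:,2],rcond=None)[0].round(3))
E
python3 m1.py
```

```text
top cap area 46 px [146.1 212.2] ray [510.4 355.7  95. ] depth med [510.8 355.4  96.1] zmax 98.9
  captop [510.6 355.3  95.6] 43
top cup area 4 px [217.5 172.5] ray [638.5 118.  112. ] depth med [638.7 118.  110.9] zmax 117.6
top cop area 284 px [362.8 209.4] ray [ 520.3 -390.     6. ] depth med [ 521.2 -389.2    6. ] zmax 10.5
  rect ((520.1912841796875, -389.5458679199219), (104.48966217041016, 36.077239990234375), 78.07942962646484)
  pale [ 528.14081172 -356.75774919] all [ 520.27987205 -389.94355189]
rack ((517.9546508789062, 312.93487548828125), (54.57247543334961, 137.5065155029297), 7.6221723556518555) 359
top head [ 755.6 -107.9  278.1] [ 704.8 -169.9  204.5] [848.9 -47.4 323.1] 958
base ((796.7694702148438, -113.22489929199219), 76.52760314941406) 514
plane [-8.44000e-01  1.90000e-01  9.36073e+02]
side cap area 44 px [200.3 339.6] ray [509.9 365.9  95. ] depth med [510.5 365.6  93.8] zmax 98.9
  captop [511.1 364.9  94.5] 37
side cup area 61 px [202.4 228.8] ray [663.7 111.5 112. ] depth med [666.8 107.2 108.6] zmax 113.4
side cop area 835 px [315.3 161.9] ray [ 532.9 -385.9    6. ] depth med [ 535.  -389.1    3.1] zmax 9.8
  rect ((527.1569213867188, -394.67803955078125), (122.18030548095703, 150.2769012451172), 23.171960830688477)
  pale [ 529.89556134 -354.9657079 ] all [ 533.27051573 -386.64269943]
side head [739.  -78.4 296.6] [ 705.3 -153.9  202.1] [849.7 -43.4 323.1] 417
base ((848.8490600585938, -255.1881561279297), 225.07418823242188) 1445
plane [-7.92000e-01  1.18000e-01  8.91285e+02]
```

```bash
cat > m2.py <<'E'
from h import *
s=.64
cl=[]
for n,hr,cr in(("top",(405,165,500,245),(310,230,375,305)),("side",(290,170,365,235),(270,340,370,435))):
    f=dict(np.load(f"{n}1.npz"));W=world(f);V=f["color"].max(2).astype(int)
    def crop(r): x0,y0,x1,y1=[int(a*s) for a in r]; return W[y0:y1,x0:x1].reshape(-1,3),V[y0:y1,x0:x1].ravel()
    w,v=crop(cr)
    for lo,hi in((101,118),(82,94)):
        k=(w[:,2]>lo)&(w[:,2]<hi);p=w[k];
        print(n,(lo,hi),"circ",cv2.minEnclosingCircle(p[:,:2].astype(np.float32)),"rect",cv2.minAreaRect(p[:,:2].astype(np.float32)),len(p),p.mean(0).round(1))
    w,v=crop(hr)
    k=(w[:,2]>210)&(w[:,2]<330)&(v>140);p=w[k];print(n,"white head",p.mean(0).round(1),p.min(0).round(1),p.max(0).round(1),len(p))
    # ransac plane
    rng=np.random.default_rng(0);best=None
    for _ in range(500):
        a=p[rng.choice(len(p),3,False)];nn=np.cross(a[1]-a[0],a[2]-a[0]);l=np.linalg.norm(nn)
        if l<1:continue
        nn/=l;i=abs((p-a[0])@nn)<3
        if best is None or i.sum()>best.sum():best=i
    q=p[best];c=q.mean(0);u,_,vt=np.linalg.svd(q-c);nv=vt[2]*np.sign(vt[2][2])
    # in-plane circle
    e1=np.cross([0,0,1],nv);e1/=np.linalg.norm(e1);e2=np.cross(nv,e1)
    uv=np.c_[(q-c)@e1,(q-c)@e2];(cx,cy),r=cv2.minEnclosingCircle(uv.astype(np.float32))
    C=c+cx*e1+cy*e2;print(" plane n",nv.round(3),"yaw",np.degrees(np.arctan2(nv[1],nv[0])).round(1),"top-circle centre",C.round(1),"r",r,"lens",(C-11*nv).round(1),len(q))
    if n=="top":
        w,v=crop((405,150,500,245))
        for lo,hi in((5,30),):
            b=w[(w[:,2]>lo)&(w[:,2]<hi)];i=b[:,0]<790;b2=b
            print("base x,y range",b.min(0).round(1),b.max(0).round(1),np.median(b,0).round(1))
            h=cv2.convexHull(b[:,:2].astype(np.float32))[:,0];A=np.c_[2*h,np.ones(len(h))];x=np.linalg.lstsq(A,(h**2).sum(1),rcond=None)[0];print("fit",x[:2],np.sqrt(x[2]+x[:2]@x[:2]))
E
python3 m2.py
python3 - <<'E'
import cv2
a=cv2.imread('pics/top1.png');b=cv2.imread('pics/side1.png')
cv2.imwrite('pics/c1.png',cv2.hconcat([cv2.resize(a[140:290,310:510],(400,300),interpolation=2),cv2.resize(b[180:405,250:400],(200,300),interpolation=2)]))
E
```

```text
top (101, 118) circ ((660.130859375, 121.42686462402344), 25.743247985839844) rect ((660.4140014648438, 121.59378814697266), (50.0064582824707, 47.79388427734375), 89.67195892333984) 179 [661.4 122.7 107.9]
top (82, 94) circ ((667.3145751953125, 120.0986328125), 58.00666427612305) rect ((667.5330810546875, 120.71113586425781), (82.92939758300781, 95.66987609863281), 85.61715698242188) 471 [666.8 118.5  87.9]
top white head [ 752.  -108.3  281.1] [ 704.8 -169.9  235.5] [807.8 -50.  323.1] 876
 plane n [ 0.671 -0.159  0.725] yaw -13.3 top-circle centre [ 753.1 -108.   277.2] r 60.18792724609375 lens [ 745.7 -106.3  269.2] 431
base x,y range [ 723.7 -245.4    5. ] [941.1 -21.7  29.3] [ 777.3 -108.7   15.5]
fit [ 838.44201101 -137.89053408] 130.25449724005935
side (101, 118) circ ((660.6567993164062, 121.9572525024414), 26.264036178588867) rect ((660.766357421875, 122.76068115234375), (47.24631118774414, 50.624290466308594), 32.0792121887207) 247 [661.9 120.7 108.7]
side (82, 94) circ ((667.4605102539062, 121.4546890258789), 58.73844909667969) rect ((667.9913940429688, 123.2525634765625), (83.44630432128906, 95.4565200805664), 85.05593872070312) 646 [663.2 132.2  88.7]
side white head [734.4 -76.7 300.5] [ 705.3 -153.9  222. ] [824.  -43.4 323.1] 397
 plane n [-0.607  0.396  0.689] yaw 146.9 top-circle centre [721.1 -82.3 311.7] r 28.778226852416992 lens [727.8 -86.7 304.1] 133
```

View pics/c1.png

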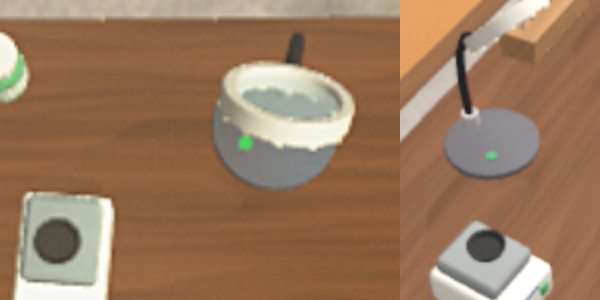

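The crop shows the round base whole in the side view, centre about (492,142), and mostly visible in the top view, with the ring turned slightly to the right (negative yaw). I'll fit the base ellipse to pin down the yaw.

```bash
cat > m3.py <<'E'
from h import *
s=.64
for n,r in(("side",(275,255,362,318)),("top",(410,180,495,240))):
    f=dict(np.load(f"{n}1.npz"));W=world(f);hsv=cv2.cvtColor(f["color"],cv2.COLOR_RGB2HSV).astype(int)
    x0,y0,x1,y1=[int(a*s) for a in r];m=np.zeros(W.shape[:2],bool);m[y0:y1,x0:x1]=1
    m&=((hsv[...,0]>90)&(hsv[...,0]<150)&(hsv[...,1]>15)&(hsv[...,2]<190))&(W[...,2]<35)
    p=W[m];z=np.median(p[:,2]);print(n,m.sum(),"z",z)
    c=max(cv2.findContours(m.astype(np.uint8),0,1)[0],key=cv2.contourArea)[:,0]
    g=np.array([ray(f,*q,z)[:2] for q in c])
    print(" enclosing",cv2.minEnclosingCircle(g.astype(np.float32)))
    from scipy.optimize import least_squares
    k=g if n=="side" else g[g[:,0]<g[:,0].min()+55]
    o=least_squares(lambda v:np.hypot(*(k-v).T)-74.5,k.mean(0)+[20,0],loss="soft_l1").x;print(" fitR75",o)
    d=o-np.array([745.7,-106.3]);print(" yaw",np.degrees(np.arctan2(d[1],d[0])),np.hypot(*d))
E
python3 m3.py
```

```text
side 3 z 7.633156335194144
 enclosing ((784.9345092773438, -53.44456481933594), 9.999999747378752e-05)
 fitR75 [859.43451592 -53.44456389]
 yaw 24.9255387878607 125.41625588235891
top 23 z 14.060372630730399
 enclosing ((761.3026123046875, -161.2093048095703), 21.032350540161133)
 fitR75 [ 815.24278301 -115.21206666]
 yaw -7.302780873665143 70.11150833502815
```

```bash
python3 -m crank '[[0,0,0,0,0,-8.5,0.085],[0,0,0,0,0,-8.5,0.085],[0,0,0,0,0,-8.5,0.085],[0,0,0,0,0,-8.5,0.085]]' 50
```

```text
clock: 0.5
position: [192.7, -541.4, 230.8]
ee_rot: [0.891, 0.453, 0.0, -0.0]
force: [-0.6, -0.2, -0.2]
finger_gap: 85.0
finger_force: 0.0
```

```bash
python3 -m crank '[[0,0,0,0,0,-8.5,0.085],[0,0,0,0,0,-8.5,0.085],[0,0,0,0,0,-8.5,0.085],[0,0,0,0,0,-8.5,0.085],[0,0,0,0,0,-8.5,0.085],[0,0,0,0,0,-1.2,0.085],[0,0.045,0,0,0,0,0.085],[0,0.045,0,0,0,0,0.085],[0,0.045,0,0,0,0,0.085],[0,0.045,0,0,0,0,0.085],[0,0.045,0,0,0,0,0.085],[0,0.045,0,0,0,0,0.085],[0,0.045,0,0,0,0,0.085]]'
cat > go.py <<'E'
import sys,numpy as np
from h import read_state
from scipy.spatial.transform import Rotation as Ro
s=read_state();R=Ro.from_quat(s["ee_rot"]);t=np.array([float(a) for a in sys.argv[1:4]])
x=R.as_matrix()[:,0];psi=np.degrees(np.arctan2(x[1],x[0]))
print("t",s["clock"],"pos",s["position"].round(1),"psi",psi.round(2),"toolz",R.as_matrix()[:,2].round(3),"tool shift",(R.inv().apply(t-s["position"])).round(1),"q",s["q"].round(2),"F",s["force"].round(1),"gap",round(s["finger_gap"],1))
if len(sys.argv)>4: print("turn z",psi-float(sys.argv[4]))
E
python3 go.py 511 356 140 97.6
cat > m4.py <<'E'
from h import *
from scipy.optimize import least_squares
f=dict(np.load("side1.npz"));W=world(f);s=.64
x0,y0,x1,y1=[int(a*s) for a in (270,250,370,325)]
w=W[y0:y1,x0:x1];m=(w[...,2]>7)&(w[...,2]<25);g=w[m];print(len(g),np.median(g[:,2]),g.min(0),g.max(0),cv2.minEnclosingCircle(g[:,:2].astype(np.float32)))
f=dict(np.load("top1.npz"));W=world(f);x0,y0,x1,y1=[int(a*s) for a in (405,180,500,245)]
w=W[y0:y1,x0:x1];m=(w[...,2]>7)&(w[...,2]<25)&(w[...,0]<800)&(abs(w[...,1]+110)<100);
c=max(cv2.findContours(m.astype(np.uint8),0,1)[0],key=cv2.contourArea)[:,0]
g=w[c[:,1],c[:,0]][:,:2];k=g[g[:,0]<775]
o=least_squares(lambda v:np.hypot(*(k-v).T)-75,[800,-110],loss="soft_l1").x;print(o,k.min(0),k.max(0),len(k))
E
python3 m4.py
```

```text
clock: 1.8
position: [506.9, -501.1, 230.9]
ee_rot: [0.662, 0.749, 0.0, -0.0]
force: [-0.3, -0.8, 0.5]
finger_gap: 84.9
finger_force: 0.0
t 1.8 pos [ 506.9 -501.1  230.9] psi 97.08 toolz [-0.  0. -1.] tool shift [850.1 109.8  91.2] q [-0.95  0.48  1.22 -0.    1.44 -1.07] F [-0.3 -0.8  0.5] gap 84.9
turn z -0.5178901947091674
1086 18.363106087598737 [ 699.23112056 -242.07297753    7.01217824] [938.27531589 -17.06924745  24.99420022] ((815.5150146484375, -127.01829528808594), 122.96338653564453)
[ 816.5283443  -121.47912026] [ 741.4617901  -181.76703544] [774.75669264 -61.4612567 ] 36
```

```bash
python3 -m crank '[[0.047,0.006,0,0,0,-0.5,0.085],[0.047,0.006,0,0,0,0,0.085],[0.047,0.006,0,0,0,0,0.085],[0.047,0.006,0,0,0,0,0.085],[0.047,0.006,0,0,0,0,0.085],[0.047,0.006,0,0,0,0,0.085],[0.047,0.006,0,0,0,0,0.085],[0.047,0.006,0,0,0,0,0.085],[0.047,0.006,0,0,0,0,0.085],[0.047,0.006,0,0,0,0,0.085],[0.047,0.006,0,0,0,0,0.085],[0.047,0.006,0,0,0,0,0.085],[0.047,0.006,0,0,0,0,0.085],[0.047,0.006,0,0,0,0,0.085],[0.047,0.006,0,0,0,0,0.085],[0.047,0.006,0,0,0,0,0.085],[0.047,0.006,0,0,0,0,0.085],[0.047,0.006,0,0,0,0,0.085],[0,0,0,0,0,0,0.085],[0,0,0,0,0,0,0.085]]'
python3 go.py 511 356 140 97.6
```

```text
clock: 3.8
position: [497.3, 351.9, 230.6]
ee_rot: [0.657, 0.753, -0.001, -0.0]
force: [-0.1, -0.3, -0.5]
finger_gap: 85.3
finger_force: 0.0
t 3.8 pos [497.3 351.9 230.6] psi 97.79 toolz [-0.001 -0.001 -1.   ] tool shift [ 2.3 14.2 90.5] q [ 0.42  0.26  1.52 -0.    1.37  0.29] F [-0.1 -0.3 -0.5] gap 85.3
turn z 0.18725918451792722
```

```bash
python3 -m crank '[[0.002,0.014,0.02,0,0,0,0.085],[0,0,0.04,0,0,0,0.085],[0,0,0.04,0,0,0,0.085],[0,0,0.02,0,0,0,0.085],[0,0,0,0,0,0,0.085],[0,0,0,0,0,0,0.085]]'
python3 go.py 511 356 46
python3 - <<'E'
from h import *
f=grab_frame("side");c=f["color"][230:384,90:300,::-1];g=grab_frame("top");d=g["color"][160:260,100:240,::-1]
a=cv2.resize(c,(420,308),interpolation=2);b=cv2.resize(d,(420,300),interpolation=2)
cv2.imwrite("pics/v1.png",cv2.vconcat([a,b])[:600])
E
```

```text
clock: 4.4
position: [512.2, 353.8, 111.8]
ee_rot: [0.658, 0.753, -0.0, 0.0]
force: [0.0, -0.2, 0.1]
finger_gap: 84.6
finger_force: 0.0
t 4.4 pos [512.2 353.8 111.8] psi 97.64 toolz [ 0. -0. -1.] tool shift [ 2.3 -0.9 65.8] q [ 0.41  0.41  1.57 -0.    1.16  0.28] F [ 0.  -0.2  0.1] gap 84.6
```

View pics/v1.png

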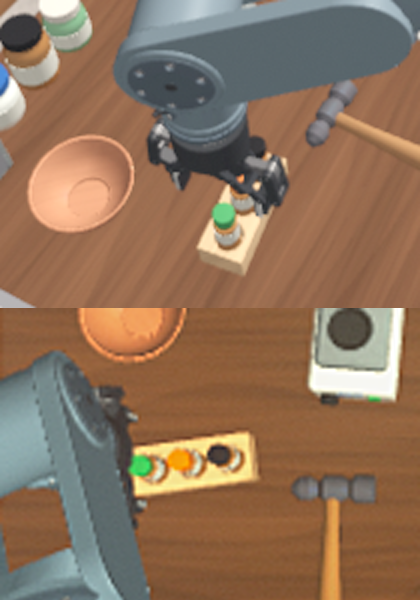

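The picture shows the fingers either side of the green vial (top crop: fingers at (130,400) and (135,510), cap at (140,465)). This fits the parallax, so I'll descend and grip.

```bash
python3 -m crank '[[0.002,-0.001,0.01,0,0,0,0.085],[0,0,0.015,0,0,0,0.085],[0,0,0.015,0,0,0,0.085],[0,0,0.015,0,0,0,0.085],[0,0,0.011,0,0,0,0.085],[0,0,0,0,0,0,0.085],[0,0,0,0,0,0,0.05],[0,0,0,0,0,0,0.035],[0,0,0,0,0,0,0.01],[0,0,0,0,0,0,0.01],[0,0,0,0,0,0,0.01],[0,0,0,0,0,0,0.01],[0,0,0,0,0,0,0.01]]' 60
python3 go.py 511 356 46
```

```text
clock: 5.8
position: [511.0, 357.0, 46.1]
ee_rot: [0.657, 0.753, 0.001, 0.0]
force: [-0.3, 0.8, 5.3]
finger_gap: 26.8
finger_force: 58.7
t 5.8 pos [511.  357.   46.1] psi 97.78 toolz [ 0.001  0.001 -1.   ] tool shift [-1.  -0.1  0.1] q [0.42 0.5  1.6  0.   1.04 0.28] F [-0.3  0.8  5.3] gap 26.8
```

```bash
python3 -m crank '[[0,0,-0.005,0,0,0,0.01],[0,0,-0.015,0,0,0,0.01],[0,0,-0.03,0,0,0,0.01],[0,0,-0.03,0,0,0,0.01],[0,0,-0.03,0,0,0,0.01],[0,0,-0.03,0,0,0,0.01],[0,0,0,0,0,0,0.01],[0,0,0,0,0,0,0.01]]'
python3 go.py 660.4 121.7 152
```

```text
clock: 6.6
position: [510.6, 356.9, 186.5]
ee_rot: [0.657, 0.753, 0.001, 0.0]
force: [-0.4, 0.4, -0.5]
finger_gap: 26.3
finger_force: 59.8
t 6.6 pos [510.6 356.9 186.5] psi 97.79 toolz [ 0.002  0.001 -1.   ] tool shift [-253.4  116.5   34.6] q [0.42 0.32 1.52 0.   1.29 0.28] F [-0.4  0.4 -0.5] gap 26.3
```

```bash
python3 -m crank '[[-0.0253,0.0116,0,0,0,0,0.01],[-0.0253,0.0116,0,0,0,0,0.01],[-0.0253,0.0116,0,0,0,0,0.01],[-0.0253,0.0116,0,0,0,0,0.01],[-0.0253,0.0116,0,0,0,0,0.01],[-0.0253,0.0116,0,0,0,0,0.01],[-0.0253,0.0116,0,0,0,0,0.01],[-0.0253,0.0116,0,0,0,0,0.01],[-0.0253,0.0116,0,0,0,0,0.01],[-0.0253,0.0116,0,0,0,0,0.01],[0,0,0,0,0,0,0.01],[0,0,0,0,0,0,0.01],[0,0,0,0,0,0,0.01]]'
python3 go.py 660.4 121.7 152
python3 - <<'E'
from h import *
fs=[grab_frame("side"),grab_frame("top")]
b=fs[1]["color"][120:230,150:290,::-1];a=fs[0]["color"][150:300,110:310,::-1]
cv2.imwrite("pics/mx.png",cv2.vconcat([cv2.resize(a,(400,300),interpolation=2),cv2.resize(b,(400,300),interpolation=2)]))
for f in fs:
    W=world(f);h=cv2.cvtColor(f["color"],cv2.COLOR_RGB2HSV).astype(int);m=(h[...,0]>45)&(h[...,0]<80)&(h[...,1]>120)&(W[...,2]>180)&(W[...,2]<260)
    if m.sum(): print(m.sum(),np.median(W[m],0).round(1))
E
```

```text
clock: 7.9
position: [658.4, 122.5, 184.0]
ee_rot: [0.657, 0.754, -0.001, -0.001]
force: [-0.0, 0.1, 0.2]
finger_gap: 26.4
finger_force: 59.7
t 7.9 pos [658.4 122.5 184. ] psi 97.81 toolz [-0.003  0.    -1.   ] tool shift [-1.1  1.9 32. ] q [ 0.01  0.43  1.39  0.    1.33 -0.13] F [-0.   0.1  0.2] gap 26.4
36 [654.5 132.5 229.7]
```

View pics/mx.png

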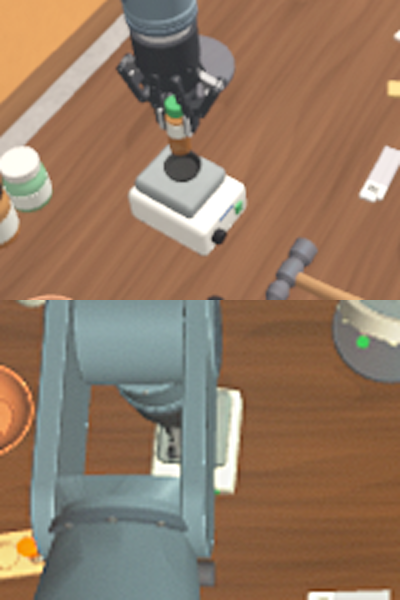

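The vial hangs upright over the cup (side crop: vial at (175,120), cup at (182,165)). Descending onto it.

```bash
python3 -m crank '[[-0.001,0.002,0.01,0,0,0,0.01],[0,0,0.012,0,0,0,0.01],[0,0,0.012,0,0,0,0.01],[0,0,0.004,0,0,0,0.01],[0,0,0.003,0,0,0,0.01],[0,0,0.003,0,0,0,0.01],[0,0,0,0,0,0,0.01],[0,0,0,0,0,0,0.01]]'
python3 go.py 660.4 121.7 134
```

```text
clock: 8.8
position: [662.0, 121.0, 141.7]
ee_rot: [0.658, 0.753, 0.0, 0.0]
force: [-0.3, 0.1, 0.0]
finger_gap: 25.8
finger_force: 59.8
t 8.8 pos [662.  121.  141.7] psi 97.78 toolz [ 0.001  0.    -1.   ] tool shift [ 0.9 -1.5  7.7] q [ 0.    0.48  1.41  0.    1.25 -0.13] F [-0.3  0.1  0. ] gap 25.8
```

```bash
python3 -m crank '[[0,0,0.0015,0,0,0,0.01],[0,0,0.0015,0,0,0,0.01],[0,0,0,0,0,0,0.01]]';python3 -m crank '[[0,0,0.0015,0,0,0,0.01],[0,0,0.0015,0,0,0,0.01],[0,0,0,0,0,0,0.01]]';python3 -m crank '[[0,0,0.001,0,0,0,0.01],[0,0,0.001,0,0,0,0.01],[0,0,0,0,0,0,0.01]]'
```

```text
clock: 9.1
position: [662.2, 121.1, 139.0]
ee_rot: [0.657, 0.753, 0.0, 0.001]
force: [-0.5, 0.1, 4.2]
finger_gap: 26.2
finger_force: 60.1
clock: 9.4
position: [662.2, 121.1, 135.8]
ee_rot: [0.657, 0.753, 0.0, 0.0]
force: [0.6, -0.3, 4.6]
finger_gap: 26.0
finger_force: 60.2
clock: 9.7
position: [662.3, 121.1, 134.2]
ee_rot: [0.657, 0.753, 0.001, 0.001]
force: [-0.9, 0.3, 6.9]
finger_gap: 26.2
finger_force: 60.5
```

Now on to the stop, watching for the sharp rise in force, then hold.

```bash
python3 -m crank '[[0,0,0.001,0,0,0,0.01],[0,0,0.001,0,0,0,0.01],[0,0,0,0,0,0,0.01]]';python3 -m crank '[[0,0,0.001,0,0,0,0.01],[0,0,0,0,0,0,0.01]]'; python3 -m crank '[[0,0,0.0005,0,0,0,0.01],[0,0,0,0,0,0,0.01]]'
```

```text
clock: 10.0
position: [662.5, 121.1, 134.0]
ee_rot: [0.657, 0.754, 0.001, 0.001]
force: [-5.1, 0.2, 15.7]
finger_gap: 26.2
finger_force: 61.1
clock: 10.2
position: [662.6, 121.1, 133.9]
ee_rot: [0.657, 0.754, 0.001, 0.001]
force: [-5.9, -0.9, 20.2]
finger_gap: 26.2
finger_force: 61.5
clock: 10.4
position: [662.6, 121.1, 133.9]
ee_rot: [0.657, 0.754, 0.001, 0.001]
force: [-7.2, -0.9, 21.7]
finger_gap: 26.2
finger_force: 61.5
```

```bash
python3 -m crank '[[0,0,0,0,0,0,0.01],[0,0,0,0,0,0,0.01],[0,0,0,0,0,0,0.01],[0,0,0,0,0,0,0.01],[0,0,0,0,0,0,0.01],[0,0,0,0,0,0,0.01],[0,0,0,0,0,0,0.01],[0,0,0,0,0,0,0.01],[0,0,0,0,0,0,0.01],[0,0,0,0,0,0,0.01],[0,0,0,0,0,0,0.01],[0,0,0,0,0,0,0.01],[0,0,0,0,0,0,0.01]]'
python3 -m crank '[[0,0,-0.005,0,0,0,0.01],[0,0,-0.01,0,0,0,0.01],[0,0,-0.02,0,0,0,0.01],[0,0,-0.02,0,0,0,0.01],[0,0,0,0,0,0,0.01]]'
python3 go.py 511 357 46
```

```text
clock: 11.7
position: [662.6, 121.1, 133.9]
ee_rot: [0.657, 0.754, 0.001, 0.001]
force: [-7.1, -0.6, 20.5]
finger_gap: 26.5
finger_force: 61.5
clock: 12.2
position: [663.1, 121.1, 187.5]
ee_rot: [0.657, 0.753, 0.001, 0.002]
force: [-0.2, 0.7, -0.5]
finger_gap: 25.9
finger_force: 59.7
t 12.2 pos [663.1 121.1 187.5] psi 97.79 toolz [ 0.004  0.    -1.   ] tool shift [ 254.4 -119.3  140.8] q [ 0.01  0.43  1.38  0.    1.33 -0.13] F [-0.2  0.7 -0.5] gap 25.9
```

```bash
python3 -m crank '[[0.0254,-0.0119,0,0,0,0,0.01],[0.0254,-0.0119,0,0,0,0,0.01],[0.0254,-0.0119,0,0,0,0,0.01],[0.0254,-0.0119,0,0,0,0,0.01],[0.0254,-0.0119,0,0,0,0,0.01],[0.0254,-0.0119,0,0,0,0,0.01],[0.0254,-0.0119,0,0,0,0,0.01],[0.0254,-0.0119,0,0,0,0,0.01],[0.0254,-0.0119,0,0,0,0,0.01],[0.0254,-0.0119,0,0,0,0,0.01],[0,0,0,0,0,0,0.01],[0,0,0,0,0,0,0.01],[0,0,0,0,0,0,0.01]]'
python3 go.py 511 357 46
```

```text
clock: 13.5
position: [509.5, 355.7, 183.9]
ee_rot: [0.658, 0.753, -0.001, -0.0]
force: [-0.3, -0.7, 0.1]
finger_gap: 26.4
finger_force: 59.7
t 13.5 pos [509.5 355.7 183.9] psi 97.75 toolz [-0.001 -0.001 -1.   ] tool shift [  1.1   1.8 137.9] q [ 0.42  0.33  1.53 -0.    1.29  0.28] F [-0.3 -0.7  0.1] gap 26.4
```

```bash
python3 -m crank '[[0.001,0.002,0.02,0,0,0,0.01],[0,0,0.03,0,0,0,0.01],[0,0,0.03,0,0,0,0.01],[0,0,0.014,0,0,0,0.01],[0,0,0,0,0,0,0.01],[0,0,0,0,0,0,0.01],[0,0,0,0,0,0,0.01]]'
python3 go.py 511.3 357 46
```

```text
clock: 14.2
position: [512.7, 358.3, 92.8]
ee_rot: [0.658, 0.753, 0.001, 0.001]
force: [0.2, -0.2, -0.5]
finger_gap: 26.4
finger_force: 59.7
t 14.2 pos [512.7 358.3  92.8] psi 97.77 toolz [ 0.003  0.001 -1.   ] tool shift [-1.1 -1.7 46.8] q [0.42 0.44 1.58 0.   1.12 0.28] F [ 0.2 -0.2 -0.5] gap 26.4
```

```bash
python3 -m crank '[[-0.001,-0.0015,0.008,0,0,0,0.01],[0,0,0.008,0,0,0,0.01],[0,0,0.006,0,0,0,0.01],[0,0,0,0,0,0,0.01]]'; python3 -m crank '[[0,0,0.008,0,0,0,0.01],[0,0,0.008,0,0,0,0.01],[0,0,0.006,0,0,0,0.01],[0,0,0.002,0,0,0,0.01],[0,0,0,0,0,0,0.01]]'
python3 go.py 511.3 357 46
```

```text
clock: 14.6
position: [508.8, 356.3, 67.3]
ee_rot: [0.657, 0.753, -0.001, -0.001]
force: [-0.2, -0.2, -0.4]
finger_gap: 26.3
finger_force: 59.7
clock: 15.1
position: [510.5, 356.7, 45.4]
ee_rot: [0.657, 0.754, 0.0, 0.0]
force: [-1.0, -1.9, 5.1]
finger_gap: 25.8
finger_force: 60.0
t 15.1 pos [510.5 356.7  45.4] psi 97.79 toolz [ 0.001 -0.    -1.   ] tool shift [ 0.2  0.9 -0.6] q [ 0.42  0.5   1.6  -0.    1.04  0.28] F [-1.  -1.9  5.1] gap 25.8
```

Seated (5 N at the same height). I'll open gradually, rise straight up, and check.

```bash
python3 -m crank '[[0,0,0,0,0,0,0.035],[0,0,0,0,0,0,0.05],[0,0,0,0,0,0,0.085],[0,0,0,0,0,0,0.085],[0,0,0,0,0,0,0.085],[0,0,-0.01,0,0,0,0.085],[0,0,-0.02,0,0,0,0.085],[0,0,-0.04,0,0,0,0.085],[0,0,-0.045,0,0,0,0.085],[0,0,-0.045,0,0,0,0.085],[0,0,0,0,0,0,0.085]]'
python3 go.py 512 -425 200
python3 - <<'E'
from h import *
f=grab_frame("side");W=world(f);h=cv2.cvtColor(f["color"],cv2.COLOR_RGB2HSV).astype(int);m=(h[...,0]>45)&(h[...,0]<80)&(h[...,1]>120);m[:325]=0;m[:,:185]=0;m[:,220:]=0
print(m.sum(),np.argwhere(m).mean(0)[::-1],W[m].mean(0),np.nanmax(W[m][:,2]))
f=dict(np.load("side1.npz"));W=world(f);h=cv2.cvtColor(f["color"],cv2.COLOR_RGB2HSV).astype(int);m=(h[...,0]>45)&(h[...,0]<80)&(h[...,1]>120);m[:325]=0;m[:,:185]=0;m[:,220:]=0
print("was",m.sum(),np.argwhere(m).mean(0)[::-1],W[m].mean(0),np.nanmax(W[m][:,2]))
E
```

```text
clock: 16.2
position: [513.9, 358.7, 214.2]
ee_rot: [0.657, 0.754, 0.007, 0.003]
force: [0.6, -0.2, 0.9]
finger_gap: 84.9
finger_force: 0.0
t 16.2 pos [513.9 358.7 214.2] psi 97.8 toolz [ 0.013  0.006 -1.   ] tool shift [-776.2 -108.4    9.5] q [0.42 0.3  1.5  0.   1.33 0.28] F [ 0.6 -0.2  0.9] gap 84.9
43 [201.23255814 339.65116279] [508.6327348  364.37145667  93.25690171] 99.62835234133513
was 44 [200.29545455 339.43181818] [510.79291866 364.80197791  93.02148385] 99.63277554566821
```

```bash
python3 -m crank '[[-0.0455,-0.0063,0,0,0,0,0.085],[-0.0455,-0.0063,0,0,0,0,0.085],[-0.0455,-0.0063,0,0,0,0,0.085],[-0.0455,-0.0063,0,0,0,0,0.085],[-0.0455,-0.0063,0,0,0,0,0.085],[-0.0455,-0.0063,0,0,0,0,0.085],[-0.0455,-0.0063,0,0,0,0,0.085],[-0.0455,-0.0063,0,0,0,0,0.085],[-0.0455,-0.0063,0,0,0,0,0.085],[-0.0455,-0.0063,0,0,0,0,0.085],[-0.0455,-0.0063,0,0,0,0,0.085],[-0.0455,-0.0063,0,0,0,0,0.085],[-0.0455,-0.0063,0,0,0,0,0.085],[-0.0455,-0.0063,0,0,0,0,0.085],[-0.0455,-0.0063,0,0,0,0,0.085],[-0.0455,-0.0063,0,0,0,0,0.085],[-0.0455,-0.0063,0,0,0,0,0.085],[0,0,0,0,0,7,0.085],[0,0,0,0,0,7,0.085],[0,0,0,0,0,6.3,0.085]]'
python3 -m crank '[[0,0,0.03,0,0,0,0.085],[0,0,0.03,0,0,0,0.085],[0,0,0,0,0,0,0.085],[0,0,0,0,0,0,0.085]]'
python3 go.py 512.8 -423.2 1 77.5
python3 - <<'E'
from h import *
fs=grab_frame("side"),grab_frame("top");np.savez("side2.npz",**fs[0]);np.savez("top2.npz",**fs[1])
cv2.imwrite("pics/cp.png",cv2.hconcat([cv2.resize(fs[0]["color"][80:230,250:400,::-1],(400,400),interpolation=2),cv2.resize(fs[1]["color"][150:270,310:430,::-1],(400,400),interpolation=2)]))
E
```

```text
clock: 18.25
position: [507.6, -424.2, 203.0]
ee_rot: [0.782, 0.623, 0.0, -0.001]
force: [-0.3, 0.6, -0.1]
finger_gap: 84.9
finger_force: 0.0
clock: 18.65
position: [508.0, -423.5, 143.9]
ee_rot: [0.78, 0.626, -0.0, -0.001]
force: [-0.0, -0.2, 0.8]
finger_gap: 85.1
finger_force: 0.0
t 18.65 pos [ 508.  -423.5  143.9] psi 77.48 toolz [-0.002  0.002 -1.   ] tool shift [  1.1   5.  142.9] q [-0.87  0.45  1.44  0.    1.25 -0.66] F [-0.  -0.2  0.8] gap 85.1
turn z -0.017598563185586613
```

View pics/cp.png

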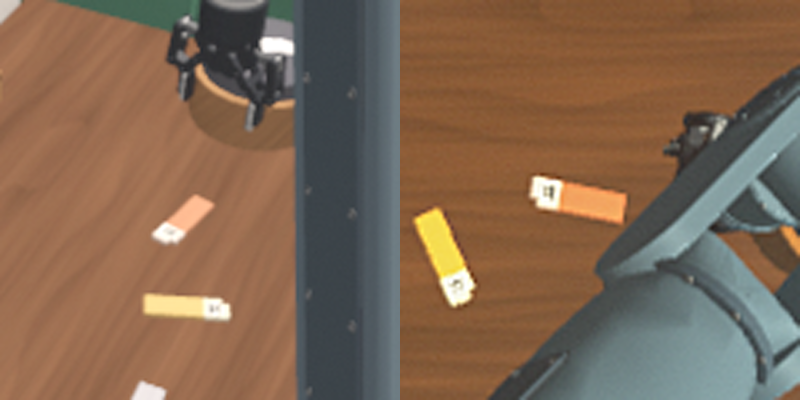

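```bash
python3 -m crank '[[0.001,0.005,0.03,0,0,0,0.085],[0,0,0.04,0,0,0,0.085],[0,0,0.035,0,0,0,0.07],[0,0,0.02,0,0,0,0.05],[0,0,0,0,0,0,0.045],[0,0,0,0,0,0,0.045],[0,0,0,0,0,0,0.045]]' 80
python3 go.py 512.8 -423.2 1 77.5
python3 - <<'E'
from h import *
f=dict(np.load("top1.npz"));h=cv2.cvtColor(f["color"],cv2.COLOR_RGB2HSV).astype(int);H,S,V=[h[...,i] for i in range(3)]
r=np.zeros(H.shape,bool);r[195:222,340:384]=1
for nm,m in(("cop",r&(H<15)&(S>90)&(V>185)),("pale",r&(S<90)&(V>150))):
    q=np.argwhere(m)[:,::-1];p=np.array([ray(f,*a,6)[:2] for a in q]);c=p.mean(0);w,v=np.linalg.eigh(np.cov((p-c).T));print(nm,len(p),c,np.degrees(np.arctan2(v[1,1],v[0,1])),cv2.minAreaRect(p.astype(np.float32)))
E
```

```text
clock: 19.45
position: [515.1, -426.0, 22.7]
ee_rot: [0.78, 0.626, 0.0, 0.002]
force: [-0.5, -0.5, 0.4]
finger_gap: 45.1
finger_force: 0.0
t 19.45 pos [ 515.1 -426.    22.7] psi 77.49 toolz [ 0.003 -0.004 -1.   ] tool shift [ 2.3 -2.9 21.7] q [-0.87  0.61  1.48  0.    1.05 -0.65] F [-0.5 -0.5  0.4] gap 45.1
turn z -0.014715007063301755
cop 111 [ 518.63752783 -400.58052914] 80.37359676706299 ((520.1436767578125, -389.8315734863281), (101.65465545654297, 33.2527961730957), 78.112060546875)
pale 69 [ 528.14081172 -356.75774919] -148.88018452561923 ((527.6409301757812, -355.9178771972656), (30.991451263427734, 31.14289093017578), 78.16756439208984)
```

```bash
python3 -m crank '[[0.002,-0.0025,0.006,0,0,-0.6,0.045],[0,0,0.006,0,0,0,0.045],[0,0,0.005,0,0,0,0.045],[0,0,0,0,0,0,0.045],[0,0,0,0,0,0,0.045]]';python3 -m crank '[[0,0,0.0015,0,0,0,0.045],[0,0,0.001,0,0,0,0.045],[0,0,0,0,0,0,0.045]]'
python3 go.py 513.1 -423.2 1 78.1
```

```text
clock: 19.95
position: [511.5, -421.6, 2.4]
ee_rot: [0.777, 0.63, -0.0, -0.0]
force: [0.3, 0.3, 0.0]
finger_gap: 45.4
finger_force: 0.0
clock: 20.25
position: [511.6, -421.8, 0.1]
ee_rot: [0.777, 0.63, -0.0, -0.0]
force: [-0.7, -0.0, -0.3]
finger_gap: 45.0
finger_force: 0.0
t 20.25 pos [ 5.116e+02 -4.218e+02  1.000e-01] psi 78.08 toolz [-0.  0. -1.] tool shift [-1.1  1.8 -0.9] q [-0.87  0.64  1.49 -0.    1.01 -0.66] F [-0.7 -0.  -0.3] gap 45.0
turn z -0.015617825687485265
```

```bash
python3 -m crank '[[0,0.0015,0,0,0,0,0.036],[0,0,0,0,0,0,0.033],[0,0,0,0,0,0,0.01],[0,0,0,0,0,0,0.01],[0,0,0,0,0,0,0.01],[0,0,0,0,0,0,0.01],[0,0,0,0,0,0,0.01]]' 80
python3 -m crank '[[0,0,-0.004,0,0,0,0.01],[0,0,-0.006,0,0,0,0.01],[0,0,-0.03,0,0,0,0.01],[0,0,-0.04,0,0,0,0.01],[0,0,-0.04,0,0,0,0.01],[0,0,-0.04,0,0,0,0.01],[0,0,0,0,0,0,0.01],[0,0,0,0,0,0,0.01]]'
python3 go.py 574 -75 161 -11.5
python3 - <<'E'
from h import *
fs=grab_frame("side"),grab_frame("top");np.savez("side3.npz",**fs[0]);np.savez("top3.npz",**fs[1])
cv2.imwrite("pics/cg.png",cv2.hconcat([cv2.resize(fs[0]["color"][60:210,250:400,::-1],(400,400),interpolation=2),cv2.resize(fs[1]["color"][150:270,310:430,::-1],(400,400),interpolation=2)]))
E
```

```text
clock: 20.95
position: [513.6, -422.5, 1.0]
ee_rot: [0.777, 0.63, 0.0, 0.001]
force: [0.8, 1.4, 5.8]
finger_gap: 26.7
finger_force: 79.1
clock: 21.75
position: [513.3, -422.5, 161.4]
ee_rot: [0.777, 0.63, -0.0, 0.001]
force: [-0.7, 1.2, -3.3]
finger_gap: 26.6
finger_force: 79.1
t 21.75 pos [ 513.3 -422.5  161.4] psi 78.08 toolz [ 0.001 -0.002 -1.   ] tool shift [ 3.525e+02 -1.230e+01 -1.000e-01] q [-0.87  0.44  1.43 -0.    1.28 -0.66] F [-0.7  1.2 -3.3] gap 26.6
turn z 89.5838449168602
```

View pics/cg.png

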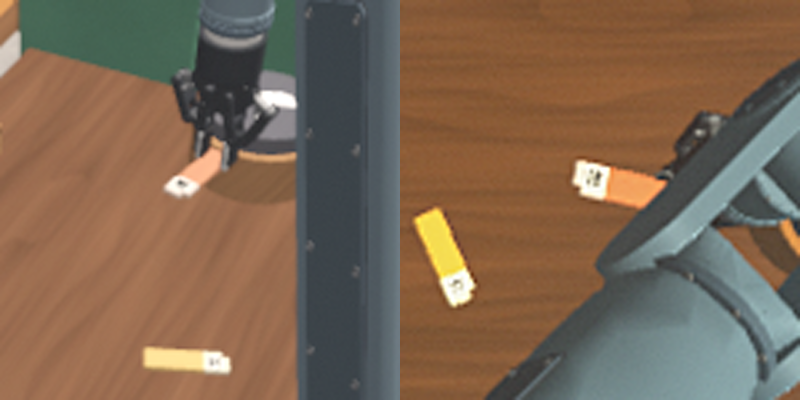

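The copper coupon is gripped by its plain end and hangs level, with the label up at (590,178) in the top crop. The brass coupon is untouched. Next I refine the magnifier's yaw and lens centre and check the coupon's level.

```bash
cat > m5.py <<'E'
from h import *
from scipy.optimize import least_squares
s=.64
fs=[grab_frame("top") for _ in range(6)]
f=fs[0];f["range_z"]=np.median([g["range_z"] for g in fs],0);f["color"]=np.median([g["color"] for g in fs],0).astype(np.uint8);np.savez("top4.npz",**f)
W=world(f);V=f["color"].max(2).astype(int)
x0,y0,x1,y1=[int(a*s) for a in (405,160,500,245)];w=W[y0:y1,x0:x1].reshape(-1,3);v=V[y0:y1,x0:x1].ravel()
w=w[(w[:,2]>205)&(w[:,2]<335)&(v>120)]
print(len(w),w.min(0).round(1),w.max(0).round(1))
# highest points, lateral extremes, low/far point of head
for nm,i in(("left",np.argsort(-w[:,1])[:12]),("right",np.argsort(w[:,1])[:12]),("high",np.argsort(-w[:,2])[:15]),("far",np.argsort(-w[:,0])[:12])):print(nm,w[i].mean(0).round(1))
# top-face plane, 45 deg tilt fixed, robust; yaw, offset free
def res(p):
    n=np.array([np.cos(p[0]),np.sin(p[0]),1])/2**.5;return w@n-p[1]
for y in(-.3,-.2,-.1,0):
    o=least_squares(lambda p:res(p),[y,np.percentile(res([y,0]),75)],loss="cauchy",f_scale=1.5)
    k=abs(res(o.x))<2.5;q=w[k];n=np.array([np.cos(o.x[0]),np.sin(o.x[0]),1])/2**.5
    e1=np.array([-np.sin(o.x[0]),np.cos(o.x[0]),0]);e2=np.cross(n,e1)
    c2,r=cv2.minEnclosingCircle(np.c_[q@e1,q@e2].astype(np.float32));L=c2[0]*e1+c2[1]*e2+n*(o.x[1]-11)
    print("yaw",np.degrees(o.x[0]).round(1),k.sum(),"cost",o.cost.round(1),"r",round(r,1),"lens",L.round(1),"focus",(L-150*n).round(1))
# coupon: pale + copper points
f=dict(np.load("top3.npz"));W=world(f);h=cv2.cvtColor(f["color"],cv2.COLOR_RGB2HSV).astype(int)
r=np.zeros(h.shape[:2],bool);r[190:220,350:392]=1
m=r&(abs(W[...,2]-166)<15)&(h[...,2]>150);p=W[m];A=np.c_[p[:,:2]-p[:,:2].mean(0),np.ones(len(p))];k=np.linalg.lstsq(A,p[:,2],rcond=None)[0];print("coupon pts",len(p),"slope x,y",k.round(3))
m&=h[...,1]<90;q=np.array([ray(f,*a,166.5) for a in np.argwhere(m)[:,::-1]]);print("pale",q.mean(0).round(1),np.median(W[m],0).round(1),cv2.minAreaRect(q[:,:2].astype(np.float32)))
E
python3 m5.py; python3 go.py 0 0 0
```

```text
917 [ 705.  -170.   236.3] [807.8 -47.4 322.4]
left [750.5 -48.9 284.4]
right [ 756.6 -167.5  272.6]
high [ 721.7 -101.1  320.7]
far [805.9 -98.6 240.1]
yaw -12.7 425 cost 1822.2 r 60.9 lens [ 744.4 -105.   271.7] focus [641.  -81.7 165.6]
yaw -12.7 425 cost 1822.2 r 60.9 lens [ 744.4 -105.   271.7] focus [641.  -81.7 165.6]
yaw -12.7 425 cost 1822.2 r 60.9 lens [ 744.4 -105.   271.7] focus [641.  -81.7 165.6]
yaw -12.7 425 cost 1822.2 r 60.9 lens [ 744.4 -105.   271.7] focus [641.  -81.7 165.6]
coupon pts 237 slope x,y [ 1.800e-02 -3.000e-03  1.644e+02]
pale [ 527.2 -355.   166.5] [ 527.7 -355.5  164.5] ((526.5809326171875, -354.0856018066406), (31.16927719116211, 29.750837326049805), 78.0571517944336)
t 22.15 pos [ 512.7 -421.7  159. ] psi 78.08 toolz [-0.001  0.001 -1.   ] tool shift [ 306.6 -588.5  160.3] q [-0.87  0.44  1.43 -0.    1.28 -0.66] F [-1.2  0.  -2. ] gap 26.8
```

```bash
python3 -m crank '[[0.02,-0.0025,0,0,0,0,0.01],[0.035,-0.0045,0,0,0,0,0.01],[0.035,-0.0045,0,0,0,0,0.01],[0.035,-0.0045,0,0,0,0,0.01],[0.035,-0.0045,0,0,0,0,0.01],[0.035,-0.0045,0,0,0,0,0.01],[0.035,-0.0045,0,0,0,0,0.01],[0.035,-0.0045,0,0,0,0,0.01],[0.035,-0.0045,0,0,0,0,0.01],[0.035,-0.0045,0,0,0,0,0.01]]'
python3 -m crank '[[0,0,0,0,0,6,0.01],[0,0,0,0,0,6,0.01],[0,0,0,0,0,6,0.01],[0,0,0,0,0,6,0.01],[0,0,0,0,0,6,0.01],[0,0,0,0,0,6,0.01],[0,0,0,0,0,6,0.01],[0,0,0,0,0,6,0.01],[0,0,0,0,0,6,0.01],[0,0,0,0,0,6,0.01],[0,0,0,0,0,6,0.01],[0,0,0,0,0,6,0.01],[0,0,0,0,0,6,0.01],[0,0,0,0,0,6,0.01],[0,0,0,0,0,6.4,0.01],[0,0,0,0,0,0,0.01],[0,0,0,0,0,0,0.01]]'
python3 go.py 586.8 -71.7 159.3 -12.3
python3 - <<'E'
from h import *
f=dict(np.load("top4.npz"));W=world(f)
p=f["camera_from_world"]@np.array([757,-109,270,1]);u=f["cx"]+f["fx"]*p[0]/-p[2];v=f["cy"]-f["fy"]*p[1]/-p[2];print("lens px",u,v)
for r in range(int(v)-18,int(v)+20,2):print(r,W[r,int(round(u))].round(0),f["color"][r,int(round(u))])
E
```

```text
clock: 23.15
position: [540.1, -84.0, 160.2]
ee_rot: [0.777, 0.63, -0.0, -0.0]
force: [1.1, 0.0, -1.7]
finger_gap: 26.5
finger_force: 79.2
clock: 24.85
position: [540.1, -85.4, 160.1]
ee_rot: [0.994, -0.106, -0.0, -0.0]
force: [0.4, 0.5, -1.9]
finger_gap: 26.9
finger_force: 79.2
t 24.85 pos [540.1 -85.4 160.1] psi -12.15 toolz [-0.  0. -1.] tool shift [ 42.8 -23.2   0.8] q [-0.37  0.19  1.74  0.    1.2   1.41] F [ 0.4  0.5 -1.9] gap 26.9
turn z 0.15312293277511735
lens px 290.0013752014844 121.7082888645415
103 [ 920. -139.   -1.] [136  93  62]
105 [ 912. -138.    0.] [112  81  58]
107 [ 862. -127.  110.] [56 54 48]
109 [ 813. -115.  223.] [35 32 28]
111 [ 800. -113.  242.] [248 244 219]
113 [ 794. -113.  239.] [241 236 216]
115 [ 787. -112.  244.] [219 224 206]
117 [ 776. -111.  255.] [221 225 207]
119 [ 767. -110.  263.] [199 208 181]
121 [ 759. -109.  271.] [157 167 158]
123 [ 749. -108.  282.] [156 166 156]
125 [ 741. -107.  289.] [153 165 156]
127 [ 726. -104.  316.] [199 192 168]
129 [ 719. -103.  321.] [237 231 209]
131 [ 715. -104.  317.] [238 233 213]
133 [ 711. -104.  310.] [239 234 215]
135 [ 706. -104.  308.] [237 231 204]
137 [ 783. -134.   22.] [116 119 120]
139 [ 777. -134.   20.] [123 127 124]
```

The depth slice has the glass passing through (759,-109,271), which confirms the lens centre at (757,-109,270). Moving the label to the focus.

```bash
python3 -m crank '[[0.007,-0.004,0.0,0,0,0,0.01],[0.009,-0.005,0,0,0,0,0.01],[0.009,-0.005,0,0,0,0,0.01],[0.009,-0.005,0,0,0,0,0.01],[0.009,-0.004,0,0,0,0,0.01],[0,0,0,0,0,0,0.01],[0,0,0,0,0,0,0.01],[0,0,0,0,0,0,0.01]]'
python3 go.py 586.8 -71.7 159.3 -12.3
python3 - <<'E'
from h import *
fs=grab_frame("side"),grab_frame("top");np.savez("side5.npz",**fs[0]);np.savez("top5.npz",**fs[1])
cv2.imwrite("pics/end.png",cv2.hconcat([cv2.resize(fs[0]["color"][90:240,150:300,::-1],(400,400),interpolation=2),cv2.resize(fs[1]["color"][90:210,230:350,::-1],(400,400),interpolation=2)]))
for nm,f in zip(("side","top"),fs):
    W=world(f);h=cv2.cvtColor(f["color"],cv2.COLOR_RGB2HSV).astype(int)
    b=(abs(W[...,2]-164)<14)&(W[...,0]>560)&(W[...,0]<690)&(abs(W[...,1]+85)<40)&(h[...,2]>150)
    for k,m in(("pale",b&(h[...,1]<90)),("cop",b&(h[...,1]>90)&(h[...,0]<20))):
        if m.sum()<5: print(nm,k,m.sum());continue
        q=np.array([ray(f,*a,164) for a in np.argwhere(m)[:,::-1]]);r=cv2.minAreaRect(q[:,:2].astype(np.float32));print(nm,k,m.sum(),q.mean(0).round(1),np.median(W[m],0).round(1),r)
E
```

```text
clock: 25.65
position: [586.8, -72.1, 160.1]
ee_rot: [0.994, -0.107, -0.0, -0.0]
force: [0.1, 0.4, -1.4]
finger_gap: 26.4
finger_force: 79.2
t 25.65 pos [586.8 -72.1 160.1] psi -12.31 toolz [-0.001  0.    -1.   ] tool shift [-0.1 -0.4  0.8] q [-0.32  0.29  1.63 -0.    1.23  1.46] F [ 0.1  0.4 -1.4] gap 26.4
turn z -0.012410406036984512
side pale 48 [649.1 -83.4 164. ] [655.5 -81.5 166. ] ((623.2883911132812, -86.32447814941406), (43.43201446533203, 94.37382507324219), 78.20606231689453)
side cop 81 [595. -73. 164.] [581.8 -70.7 166.4] ((604.8417358398438, -77.08048248291016), (31.797168731689453, 70.93180084228516), 77.9762954711914)
top pale 0
top cop 0
```

View pics/end.png

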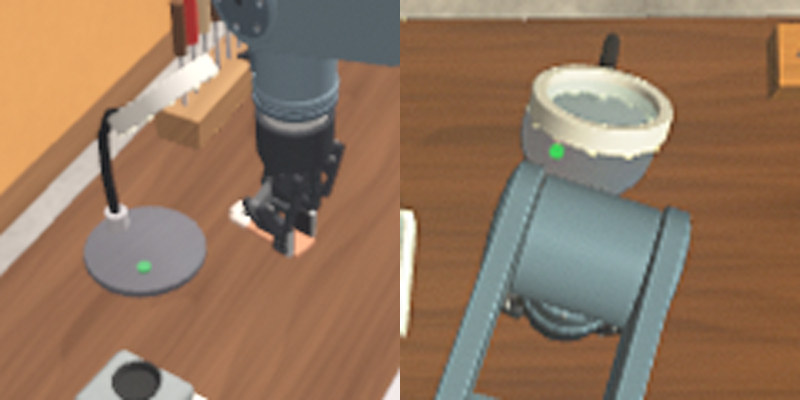

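The picture shows the coupon held level, label end at (240,212) in the side crop pointing at the magnifier. The arm is clear of the head.

```bash
python3 -m crank '[[0,0,0.0008,0,0,0,0.01],[0,0,0,0,0,0,0.01],[0,0,0,0,0,0,0.01],[0,0,0,0,0,0,0.01]]' && python3 go.py 586.8 -71.7 159.3 && python3 -c "from rig import finish_job;print(finish_job())"
```

```text
clock: 26.15
position: [587.1, -72.2, 159.5]
ee_rot: [0.994, -0.107, 0.0, 0.0]
force: [0.6, -0.0, -2.1]
finger_gap: 26.6
finger_force: 79.2
t 26.15 pos [587.1 -72.2 159.5] psi -12.32 toolz [ 0. -0. -1.] tool shift [-0.4 -0.4  0.2] q [-0.32  0.29  1.63 -0.    1.22  1.46] F [ 0.6 -0.  -2.1] gap 26.6
the job is handed in; nothing more can be done
None
```

I handed the job in at 26 s (the verdict was not shown): the green vial was pressed to the cup's stop for over a second and stood back in its rack hole, and the copper coupon is held level, label up, by its plain end, with its label within a few millimetres of the focus by my measurements.

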